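# Wedge the spring clip off the jig's guide post

### The job

Take the wedge from its wooden block and slide it down between the jig's steel post and the bow of the orange spring clip, gently, until the clip is spread and eased off the post onto the plate (never pull the clip off with the fingers). Then put the wedge back upright in its block, pushed fully home, and lay the clip in the blue tray, leaving everything else on the bench alone.

Things in the scene. Friction and masses are not known exactly. Their poses are not given: they have to be found in the camera images.
- jig: Fixed plywood stand 120 x 72 mm under an aluminium plate, plate top 72 mm above the bench. Origin: bench height, on the axis of its upright steel post. x is level and runs from the seated clip's bow to the post and on to a low red stop bar (8 mm tall, near face at x = +13.3 mm) that the clip's arms rest against; z up. Stand: x -85 to +35, y -36 to +36 mm.
- gap (a point): Mouth of the gap for the wedge: midway between the post's surface and the seated clip's bow (gap 4 mm wide along x), level with the clip's top, 86 mm above the bench, 10 mm from the post's axis. Axes as the jig's. Poses are too coarse to hit it: touch the post above the clip with the blade's flat side first, then slide down the post.
- clip: Loose orange spring clip, 14 mm tall, 31 x 31 mm, 50 g, flat on the jig's plate, mouth to +x. Origin: underside, where the post's axis is when seated (same axes as the jig). Two sprung arms at y = +-12 mm reach to x = +13 mm; their greased lips at x = +7 mm hold the post. It comes off towards its -x: after about 7 mm the lips pass the post's widest place and spring it some 6 mm further.
- clip_arm_l (a joint): Spreading angle of the clip's +y arm (rad): 0 at rest, about 0.11 when the lips pass the post's widest place; spring 2 N m/rad.
- clip_arm_r (a joint): The same for the -y arm.
- wedge: Loose steel wedge, dark wooden handle, 120 g, tip down in its block. Pose: that of the handle (x -22 to -6, y -15 to +15, z 80 to 135 mm). Blade: z 0 (tip) to 80 mm, 14 mm wide (y), thickness evenly 2.5 mm at the tip to 18 mm. Its flat side looks to +x, must ride on the post (axes as the jig's) and lies at x = 0, but the blade is clamped up to 5.5 mm to either side, unmeasured.
- wedge_handle (a point): Middle of the wedge's handle at the height to grip: 112.5 mm above the tip, at wedge x = -14 mm; axes as the wedge's. 16 mm wide along x, 30 mm along y. With the flat side on the post the tip must go 50 to 70 mm below the clip's top to free the clip, pushed down with some 3 to 15 N. Keep the wedge's force on clip or jig below 25 N.
- holder: Fixed light wooden block, 86 mm tall, 70 x 52 mm (foot 90 x 68 mm), with an upright slot 36 mm (x) by 20 mm (y). Origin at bench height. Fully home, the wedge has its origin 6 mm above this one, same axes, its handle standing on the block's top; the slot leaves the blade at least 2.5 mm along x and 3 mm each way along y.
- tray: Fixed blue open parts tray, 120 x 130 x 24 mm outside, walls and floor 4 to 5 mm thick. Origin: middle of its underside on the bench.
- foam_slab: Bystander: loose yellow foam slab, 120 x 90 x 30 mm. Leave alone.
- foam_offcut: Bystander: loose yellow foam offcut, 60 x 40 x 30 mm. Leave alone.
- pencil: Bystander: loose red pencil, 150 mm long. Leave alone.
- glue: Bystander: loose white glue bottle, 130 mm tall, 48 mm diameter. Leave alone.
- driver: Bystander: loose screwdriver with a red handle. Leave alone.
- beer: Bystander: loose brown glass bottle, 220 mm tall, 60 mm diameter. Leave alone.
- clip_bow (a point): Middle of the clip's bow, half way up it: 14.5 mm behind the clip's origin, 7 mm above its underside; axes as the clip's. The bow is a straight bar along y, 31 mm long, 5 mm thick (clip x = -17 to -12 mm), 14 mm tall. The freed clip can be lifted by pinching the ends of the bow along y.
- post_top (a point): Top of the jig's steel guide post, on its axis: 16 mm diameter, 106 mm above the bench, 20 mm above the seated clip. Axes as the jig's. Beside it a slot in the plate, 22 mm wide (y), runs from the post to x = -42 mm, open down to 6 mm above the bench, so a wedge can pass. From x = -85 to -42 mm the plate is whole: room for the freed clip.

How it is judged:
By the outcome, as a careful person would: the job done as asked, in the order asked, and still so for the second after the job is handed in, with the robot touching nothing.
It also fails if it takes over 72 s, if anything falls off the work surface, if the arm or the gripper's body presses on something with over 40 N, if the wrist force passes 120 N, or if a joint passes its speed limit or range.

### The arm

A 6-joint arm with a two-finger parallel gripper is mounted at the origin on the work surface. World frame = base frame: x ahead of the robot, y to its left, z up, the work surface at z = 0. Lengths are in m, angles in rad, forces in N, time in s.
With the tool pointing down it reaches from about 0.35 to 0.975 m from the base axis. Payload 4.9 kg.
Tool frame: the origin (TCP) lies midway between the tips of the shut fingers; the grasp point (between the pads) lies 19 mm behind it; z points along the fingers, y is the direction in which the jaws open and shut (so a half turn about z gives the same grasp; the last joint's range is limited). The gripper opens to 85 mm and grips with 20 to 120 N. Pads are 22 mm wide; open, the fingers measure 114 mm over their backs; the gripper's body (76 mm by 85 mm) begins 54 mm behind the grasp point. The pads swing forward as they close: fully open they stand 13 mm farther back than shut.
Start: joints at [1.026, 0.053, 1.613, -0, 1.476, -0.119], TCP at [0.258, 0.569, 0.231] pointing down, gripper open.
Joint ranges: [-3.01, 3.01], [-1.01, 2.22], [0.06, 2.58], [-1.02, 4.17], [0.09, 2.62], [-3.14, 3.14]. Speed limits (rad/s): [2.57, 2.57, 3.14, 3.14, 3.14, 3.14].

### API

Orientations are given as a unit quaternion [w, x, y, z].
In Python, from plant import manip, cams gives the robot as it stands.
- The arm moves only by the tool jog_arm, never from a script. Its argument "targets" is a list of rows, each a list of 4 numbers: the shift along the tool's x, y, z in m, then the turn about the tool's z in degrees. A call has 1 to 5 rows; each row is the pose to reach, as a shift and turn from the pose commanded when the call began, along the tool's axes at that moment; what a row does not reach only later rows make up. A row lasts 1/12 s, in which the tool goes at most 41.7 mm and 7.16 degrees, less where a joint would pass 70% of its speed; a pose out of reach is approached as far as the arm can. A call with a gripper value outside its range is refused whole. "fingers" is the opening, from 0 (shut) to 1 (fully open), set as the call begins (left out, the last holds). The fingers move at their own pace and stop on an object; the grip force is fixed at half the most. Time passes only in rows, so rows that repeat a pose let the fingers close. It gives the time, the measured TCP pose, the force and the opening at its end, in the units of the state.
- manip.state(): the state, without advancing time (a new reading comes with each control period).
- cams.grab_frame(name): name is "scene" or "top" or "wrist"; returns the picture (384x512x3 uint8, red, green, blue); there is no depth.
- cams.get_calibration(name): a dict with "camera_matrix" (3x3 intrinsics, pixels), "distortion" ([k1, k2, p1, p2, k3] as OpenCV has them; the pictures are not rectified), "cam_to_world" (4x4, takes a point from camera to world coordinates). Camera axes: x right, y up, looking along -z (the intrinsics and any distortion apply to the point x, -y, -z); pixel columns grow to the right and rows downward; lengths in m; the calibration is good to about 2 mm. A picture is of the moment at which its call begins: read the wrist's pose just before it. get_calibration takes no time and is no camera call; for the wrist camera it gives the pose at the moment of the call.
- manip.job_done(): hands the job in, once; it reports no verdict.
The state is a dict: "time": time; "joint_pos": joint angles; "joint_vel": joint speeds; "joint_efforts": joint torques, N m; "tool_pos": TCP position; "tool_rot": TCP orientation; "contact_force": force on the tool from outside, world axes, zero at the start; "ft_torque": the same for the moment, N m; "gripper_width": opening from 0.0 (shut) to 1.0 (fully open).
Only numpy, scipy, OpenCV 4.12 (cv2) and the standard library are available. Lean on these libraries where they do the work, as an engineer would, in place of code of your own. Each camera call takes 0.05 s, during which the arm holds its last target. There are 200 camera calls.

## Working session

There is one attempt and no reset: what is moved stays moved. The work goes in short steps, Python scripts to look and compute and a tool call to move; the robot and the scene stay as the last step left them, time stands still between calls to the robot, and variables do not carry over. Pictures are saved under pics/ and viewed, about 8 in all and at most 12, crops included, and the job is handed in when it is done.

Besides the shell and the picture viewer there is one more tool, called after "Request:" as name(argument=value, ...) on one line, values as JSON. jog_arm: Moves the arm, as the interface text tells. Its arguments: {"type":"object","properties":{"targets":{"type":"array"},"fingers":{"type":"number"}},"required":["targets"]}

```bash
mkdir -p pics; ls; python3 - <<'E'
from plant import manip,cams
import cv2,numpy as np
s=manip.state();print(s)
a=cams.grab_frame("top");b=cams.grab_frame("scene")
cv2.imwrite("pics/top.png",a[:,:,::-1]);cv2.imwrite("pics/scene.png",b[:,:,::-1])
for n in("top","scene"):print(cams.get_calibration(n))
E
```

```text
pics
{'time': 0.0, 'joint_pos': array([ 1.02598697e+00,  5.33876316e-02,  1.61430248e+00,  1.32070609e-05,
        1.47599585e+00, -1.19015143e-01]), 'joint_vel': array([ 4.72583538e-04,  1.07180372e-03, -1.93650743e-05,  1.02125933e-03,
       -9.67770149e-05,  1.27898276e-03]), 'joint_efforts': array([ 1.23117476e-03, -3.93671143e+01, -3.70178354e+01, -6.48809373e-05,
        6.86677377e-03, -3.58735360e-05]), 'tool_pos': array([0.2578311 , 0.56865352, 0.23003888]), 'tool_rot': array([-3.47268019e-04,  2.11292984e-01,  9.77422212e-01, -9.87386093e-04]), 'contact_force': array([-0.35748079,  0.92869508, -0.16532606]), 'ft_torque': array([ 0.00582726, -0.0295735 ,  0.01146611]), 'gripper_width': 0.998666321152773}
{'camera_matrix': array([[461.98243434,   0.        , 253.69275041],
       [  0.        , 461.98243434, 198.56366838],
       [  0.        ,   0.        ,   1.        ]]), 'distortion': array([0.03698165, 0.        , 0.        , 0.        , 0.        ]), 'cam_to_world': array([[ 0.02830574,  0.9955686 , -0.08967685,  0.47677054],
       [-0.99946315,  0.02966847,  0.01389938,  0.07066949],
       [ 0.01649837,  0.08923528,  0.99587392,  1.30617626],
       [ 0.        ,  0.        ,  0.        ,  1.        ]])}
{'camera_matrix': array([[493.90864872,   0.        , 263.04442617],
       [  0.        , 493.90864872, 195.07940547],
       [  0.        ,   0.        ,   1.        ]]), 'distortion': array([-0.12794157,  0.        ,  0.        ,  0.        ,  0.        ]), 'cam_to_world': array([[-0.76381232, -0.54271421,  0.34935946,  0.96927234],
       [ 0.64541336, -0.63745439,  0.42082478,  0.52756804],
       [-0.00568687,  0.54691241,  0.83717052,  1.04405568],
       [ 0.        ,  0.        ,  0.        ,  1.        ]])}
```

View pics/top.png

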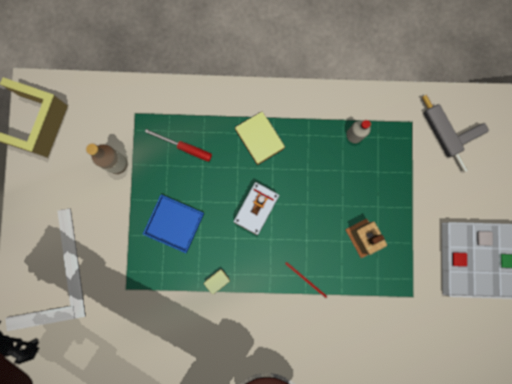

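View pics/scene.png

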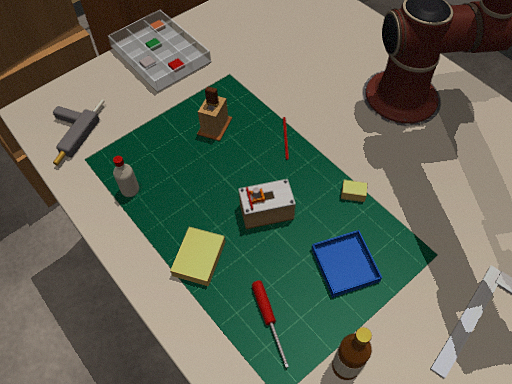

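```bash
cat > h.py <<'E'
import numpy as np,cv2
from plant import manip,cams
def ray(n,uv,cal=None):
    c=cal or cams.get_calibration(n)
    p=cv2.undistortPoints(np.array([[uv]],float),c["camera_matrix"],c["distortion"])[0,0]
    T=c["cam_to_world"];return T[:3,3],T[:3,:3]@np.array([p[0],-p[1],-1.])
def at(n,uv,z,cal=None):
    o,d=ray(n,uv,cal);return o+d*(z-o[2])/d[2]
def proj(n,P,cal=None):
    c=cal or cams.get_calibration(n);T=c["cam_to_world"]
    q=(np.atleast_2d(P)-T[:3,3])@T[:3,:3]*[1,-1,-1]
    return cv2.projectPoints(q,np.zeros(3),np.zeros(3),c["camera_matrix"],c["distortion"])[0][:,0]
def tool():
    s=manip.state();w,x,y,z=s["tool_rot"]
    from scipy.spatial.transform import Rotation as R
    return s,R.from_quat([x,y,z,w]).as_matrix()
def show():
    s,R=tool();print("t",round(s["time"],2),"p",s["tool_pos"].round(4),"f",s["contact_force"].round(1),"g",round(s["gripper_width"],3),"yax",np.degrees(np.arctan2(R[1,1],R[0,1])).round(2),"z",R[:,2].round(3))
    return s,R
def shift(P,R=None):
    s,R=tool();return (R.T@(np.array(P)-s["tool_pos"])).round(4)
E
python3 - <<'E'
import cv2,numpy as np
t=cv2.imread("pics/top.png");s=cv2.imread("pics/scene.png")
f=lambda i,x,y:cv2.resize(i[y:y+50,x:x+66],(396,300),interpolation=cv2.INTER_CUBIC)
cv2.imwrite("pics/tiles.png",np.vstack([np.hstack([f(t,225,183),f(t,335,212)]),np.hstack([f(s,234,176),f(s,182,85)])]))
E
```

```text
(no output)
```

View pics/tiles.png

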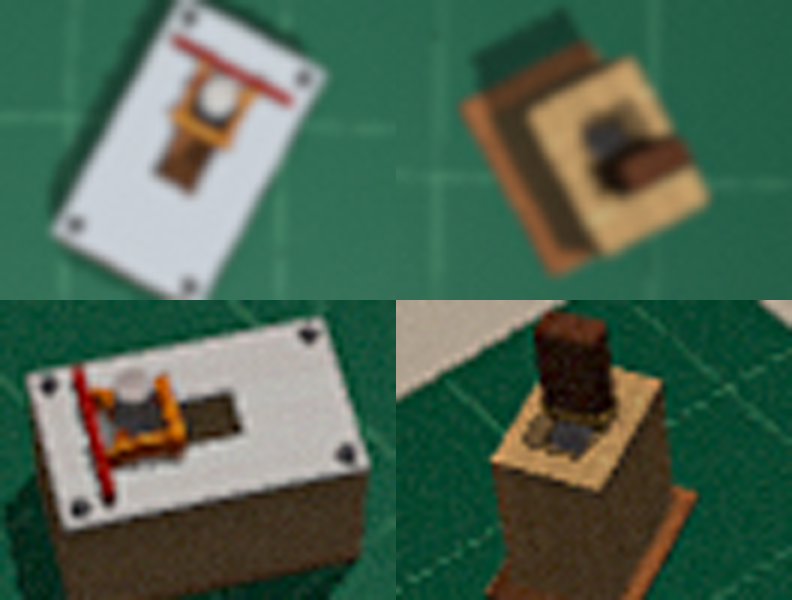

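```bash
python3 - <<'E'
from h import *
T=lambda x,y,ox,oy:(ox+x/6-.42,oy+y/6-.42)
def box(n,pts,z):
    P=np.array([at(n,p,z)[:2] for p in pts]);print(n,P.round(4).tolist(),"mean",P.mean(0).round(4),"sides",[np.linalg.norm(P[i]-P[i-1]).round(4) for i in range(len(P))],[np.degrees(np.arctan2(*(P[i]-P[i-1])[::-1])).round(1) for i in range(len(P))])
print("block");box("top",[T(x-396,y,335,212) for x,y in[(635,58),(708,203),(602,255),(528,108)]],.086)
box("scene",[T(x-396,y-300,182,85) for x,y in[(493,460),(600,490),(663,380)]],.086)
print("handle top");box("top",[T(657-396,163,335,212)],.135)
box("scene",[T(x-396,y-300,182,85) for x,y in[(541,323),(547,314),(607,322),(605,347)]],.141)
print("jig plate");box("scene",[T(x,y-300,234,176) for x,y in[(27,374),(68,530),(370,467),(322,318)]],.072)
box("top",[T(x,y,225,183) for x,y in[(325,72),(52,233)]],.072)
print("post");box("top",[T(217,97,225,183)],.106);box("scene",[T(134,384-300,234,176)],.106)
print("tray");box("top",[(175,223)],.024)
E
```

```text
block
top [[0.5359, -0.2673], [0.4733, -0.2995], [0.4493, -0.2531], [0.5125, -0.2203]] mean [ 0.4928 -0.26  ] sides [np.float64(0.0525), np.float64(0.0704), np.float64(0.0522), np.float64(0.0713)] [np.float64(-63.5), np.float64(-152.8), np.float64(117.4), np.float64(27.4)]
scene [[0.5303, -0.2661], [0.5054, -0.2212], [0.4442, -0.2556]] mean [ 0.4933 -0.2476] sides [np.float64(0.0867), np.float64(0.0513), np.float64(0.0701)] [np.float64(-6.9), np.float64(119.1), np.float64(-150.6)]
handle top
top [[0.4896, -0.2631]] mean [ 0.4896 -0.2631] sides [np.float64(0.0)] [np.float64(0.0)]
scene [[0.4933, -0.2717], [0.4881, -0.2744], [0.4715, -0.2536], [0.4812, -0.2422]] mean [ 0.4835 -0.2605] sides [np.float64(0.0319), np.float64(0.0058), np.float64(0.0266), np.float64(0.015)] [np.float64(-67.7), np.float64(-152.5), np.float64(128.5), np.float64(49.7)]
jig plate
scene [[0.5956, -0.015], [0.6286, 0.0514], [0.5215, 0.1052], [0.4888, 0.0405]] mean [0.5586 0.0455] sides [np.float64(0.1204), np.float64(0.0742), np.float64(0.1198), np.float64(0.0725)] [np.float64(-27.4), np.float64(63.6), np.float64(153.3), np.float64(-116.9)]
top [[0.6007, -0.0135], [0.5251, 0.1063]] mean [0.5629 0.0464] sides [np.float64(0.1416), np.float64(0.1416)] [np.float64(-57.8), np.float64(122.2)]
post
top [[0.5849, 0.0355]] mean [0.5849 0.0355] sides [np.float64(0.0)] [np.float64(0.0)]
scene [[0.5805, 0.034]] mean [0.5805 0.034 ] sides [np.float64(0.0)] [np.float64(0.0)]
tray
top [[0.518, 0.2682]] mean [0.518  0.2682] sides [np.float64(0.0)] [np.float64(0.0)]
```

Request:
jog_arm(targets=[[-0.0255, -0.0308, 0, 0], [-0.051, -0.0616, 0, 0], [-0.0765, -0.0924, 0, 0], [-0.102, -0.1232, 0, 0], [-0.128, -0.154, 0, 0]])

```text
time: 0.52
tool_pos: [0.3108, 0.3742, 0.2306]
tool_rot: [-0.0, 0.211, 0.978, -0.0]
contact_force: [0.3, -0.6, 0.4]
gripper_width: 0.998
```

Request:
jog_arm(targets=[[-0.0255, -0.0308, 0, 0], [-0.051, -0.0616, 0, 0], [-0.0765, -0.0924, 0, 0], [-0.102, -0.1232, 0, 0], [-0.128, -0.154, 0, 0]])

```text
time: 0.93
tool_pos: [0.3638, 0.1812, 0.2309]
tool_rot: [0.0, 0.211, 0.978, 0.0]
contact_force: [1.5, 0.8, 0.5]
gripper_width: 0.997
```

Request:
jog_arm(targets=[[-0.0255, -0.0308, 0, 0], [-0.051, -0.0616, 0, 0], [-0.0765, -0.0924, 0, 0], [-0.102, -0.1232, 0, 0], [-0.128, -0.154, 0, 0]])

```text
time: 1.35
tool_pos: [0.4168, -0.0121, 0.2311]
tool_rot: [0.0, 0.211, 0.977, 0.0]
contact_force: [0.7, 0.3, 0.0]
gripper_width: 1.002
```

Request:
jog_arm(targets=[[-0.0255, -0.0308, 0, 0], [-0.051, -0.0616, 0, 0], [-0.0765, -0.0924, 0, 0], [-0.102, -0.1232, 0, 0], [-0.128, -0.154, 0, 0]])

```text
time: 1.77
tool_pos: [0.4698, -0.2053, 0.2308]
tool_rot: [-0.0, 0.212, 0.977, 0.0]
contact_force: [-0.0, -0.2, 0.2]
gripper_width: 1.002
```

Request:
jog_arm(targets=[[-0.01, -0.012, 0, 7], [-0.02, -0.024, 0, 14], [-0.03, -0.036, 0, 21], [-0.039, -0.047, 0, 28], [-0.039, -0.047, 0, 35]])

```text
time: 2.18
tool_pos: [0.486, -0.2642, 0.2305]
tool_rot: [-0.0, 0.499, 0.867, -0.0]
contact_force: [-0.1, -0.4, -0.2]
gripper_width: 1.001
```

```bash
python3 - <<'E'
from h import *
show();c=cams.get_calibration("wrist");a=cams.grab_frame("wrist")
import pickle;pickle.dump(c,open("w1.pkl","wb"));cv2.imwrite("pics/w1.png",a[:,:,::-1])
print(c["cam_to_world"].round(3),c["camera_matrix"][0,0])
E
```

```text
t 2.18 p [ 0.486  -0.2642  0.2305] f [-0.1 -0.4 -0.2] g 1.001 yax 30.14 z [-0.001 -0.    -1.   ]
[[ 0.865 -0.482 -0.141  0.45 ]
 [ 0.502  0.829  0.246 -0.202]
 [-0.002 -0.283  0.959  0.374]
 [ 0.     0.     0.     1.   ]] 265.9175086895712
```

View pics/w1.png

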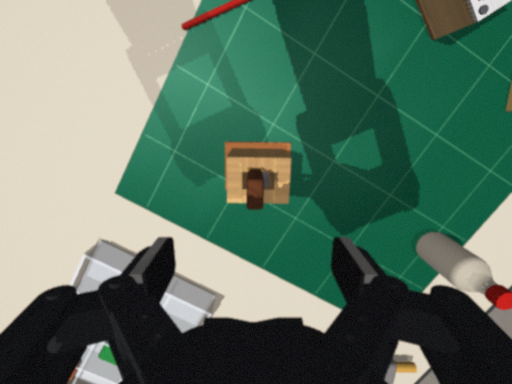

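```bash
python3 - <<'E'
from h import *
import pickle;c=pickle.load(open("w1.pkl","rb"))
P=[at("",p,.086,c)[:2] for p in[(226.5,157),(290,157),(290,204),(228,204)]]
print(np.round(P,4).tolist(),np.mean(P,0));d=P[1]-P[0];print(np.linalg.norm(d),np.degrees(np.arctan2(d[1],d[0])))
print("bottom of handle top",at("",(255,190),.141,c))
a=cv2.imread("pics/w1.png")[130:220,210:310];cv2.imwrite("pics/w1c.png",cv2.resize(a,None,fx=6,fy=6,interpolation=3))
E
```

```text
[[0.4474, -0.2556], [0.5071, -0.2209], [0.5361, -0.2666], [0.4747, -0.3022]] [ 0.49130232 -0.26133981]
0.06906701582598927 30.14838301113083
bottom of handle top [ 0.48476123 -0.25882276  0.141     ]
```

View pics/w1c.png

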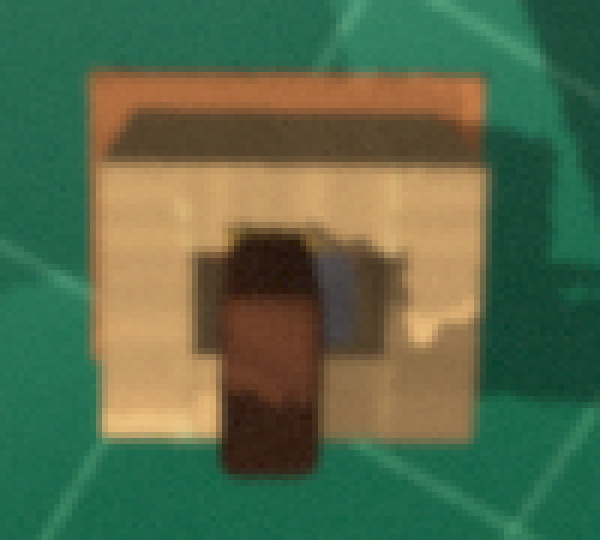

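Request:
jog_arm(targets=[[0.001, 0.0005, 0.033, 0], [0.002, 0.001, 0.066, 0], [0.002, 0.001, 0.1, 0], [0.002, 0.001, 0.12, 0], [0.002, 0.001, 0.131, 0]])

```text
time: 2.65
tool_pos: [0.4836, -0.2581, 0.096]
tool_rot: [-0.003, 0.494, 0.869, 0.0]
contact_force: [-0.4, 0.2, -0.3]
gripper_width: 0.997
```

Request:
jog_arm(targets=[[0, 0, 0, 0], [0, 0, 0, 0], [0, 0, 0, 0], [0, 0, 0, 0], [0, 0, 0, 0]], fingers=0)

```text
time: 3.07
tool_pos: [0.487, -0.2607, 0.1024]
tool_rot: [0.002, 0.495, 0.869, -0.0]
contact_force: [-0.4, 0.2, -0.1]
gripper_width: 0.302
```

Request:
jog_arm(targets=[[0, 0, 0, 0], [0, 0, 0, 0], [0, 0, 0, 0], [0, 0, 0, 0], [0, 0, 0, 0]])

```text
time: 3.48
tool_pos: [0.4868, -0.2606, 0.102]
tool_rot: [0.001, 0.495, 0.869, -0.0]
contact_force: [-0.4, 0.4, 4.9]
gripper_width: 0.179
```

Request:
jog_arm(targets=[[0, 0, -0.015, 0], [0, 0, -0.04, 0], [0, 0, -0.07, 0], [0, 0, -0.1, 0], [0, 0, -0.13, 0]])

```text
time: 3.9
tool_pos: [0.4854, -0.2596, 0.2308]
tool_rot: [-0.001, 0.495, 0.869, 0.0]
contact_force: [1.1, 0.1, -1.1]
gripper_width: 0.178
```

Request:
jog_arm(targets=[[0.015, 0.014, 0, 0], [0.038, 0.035, 0, 0], [0.064, 0.06, 0, 0], [0.09, 0.084, 0, 0], [0.116, 0.108, 0, 0]])

```text
time: 4.32
tool_pos: [0.5196, -0.1037, 0.2298]
tool_rot: [-0.0, 0.496, 0.868, -0.0]
contact_force: [0.3, 0.0, -0.6]
gripper_width: 0.179
```

Request:
jog_arm(targets=[[0.026, 0.024, 0, 0], [0.052, 0.048, 0, 0], [0.078, 0.073, 0, 0], [0.1, 0.095, 0, 0], [0.116, 0.108, 0, 0]])

```text
time: 4.73
tool_pos: [0.5537, 0.0525, 0.2296]
tool_rot: [-0.001, 0.494, 0.869, 0.0]
contact_force: [0.9, -1.1, -0.9]
gripper_width: 0.182
```

Request:
jog_arm(targets=[[0, 0, 0, 6], [0, 0, 0, 12], [0, 0, 0, 18], [0, 0, 0, 24], [0, 0, 0, 30]])

```text
time: 5.15
tool_pos: [0.5533, 0.0498, 0.2295]
tool_rot: [-0.0, 0.705, 0.709, -0.0]
contact_force: [0.9, -0.3, -1.5]
gripper_width: 0.181
```

Request:
jog_arm(targets=[[0, 0, 0, 6], [0, 0, 0, 12], [0, 0, 0, 18], [0, 0, 0, 24], [0, 0, 0, 27.6]])

```text
time: 5.57
tool_pos: [0.5533, 0.0497, 0.2295]
tool_rot: [-0.0, 0.854, 0.521, -0.001]
contact_force: [1.1, -0.8, -1.9]
gripper_width: 0.179
```

Request:
jog_arm(targets=[[0, 0, 0, 0], [0, 0, 0, 0]])

```text
time: 5.73
tool_pos: [0.5534, 0.0497, 0.2297]
tool_rot: [-0.0, 0.852, 0.523, -0.0]
contact_force: [-0.9, -0.3, -0.7]
gripper_width: 0.177
```

```bash
python3 - <<'E'
from h import *
show();c=cams.get_calibration("wrist");a=cams.grab_frame("wrist")
import pickle;pickle.dump(c,open("w2.pkl","wb"));cv2.imwrite("pics/w2.png",a[:,:,::-1])
p=proj("",[.570,.0412,.09],c)[0];print(p)
x,y=[int(v) for v in p];x=np.clip(x-100,0,312);y=np.clip(y-70,0,234);print(x,y)
cv2.imwrite("pics/w2c.png",cv2.resize(a[y:y+150,x:x+200,::-1],None,fx=4,fy=4,interpolation=3))
E
```

```text
t 5.73 p [0.5534 0.0497 0.2297] f [-0.9 -0.3 -0.7] g 0.177 yax -26.9 z [-0.001  0.    -1.   ]
[270.20353367 181.65869981]
170 111
```

View pics/w2c.png

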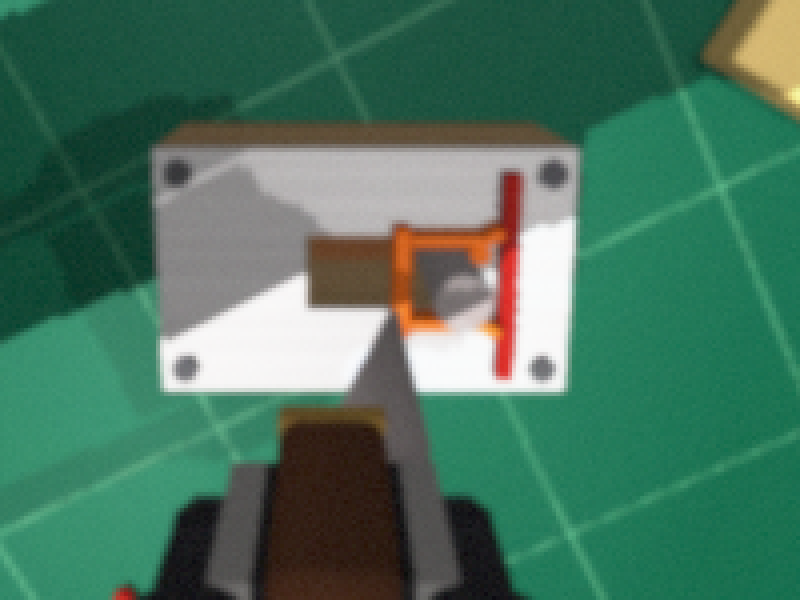

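```bash
python3 - <<'E'
from h import *
import pickle;c=pickle.load(open("w2.pkl","rb"))
f=lambda u,v,z:at("",(170+u/4-.4,111+v/4-.4),z,c)
P=np.array([f(u,v,.072)[:2] for u,v in[(153,148),(580,148),(566,390),(162,391)]])
print(P.round(4),P.mean(0),[np.degrees(np.arctan2(*(b-a)[::-1])).round(1) for a,b in((P[0],P[1]),(P[3],P[2]))],np.linalg.norm(P[1]-P[0]),np.linalg.norm(P[2]-P[1]))
yaw=np.radians(-27);e=np.array([np.cos(yaw),np.sin(yaw)]);n=np.array([-e[1],e[0]])
post=P.mean(0)+.025*e;print("post from plate",post,"from top",f(465,300,.106))
for nm,u,v,z in[("tip+x",406,312,.1337),("tip-x",393,312,.1337),("posttop",465,298,.106),("bowback",392,226,.086),("bowend2",410,335,.086),("tcp",0,0,0)]:
    q=f(u,v,z)[:2] if nm!="tcp" else np.array([.5534,.0497])
    print(nm,((q-post)@e).round(4),((q-post)@n).round(4))
E
```

```text
[[ 0.5236  0.1039]
 [ 0.6308  0.0496]
 [ 0.5986 -0.0152]
 [ 0.49    0.0395]] [0.56072609 0.04443478] [np.float64(-26.9), np.float64(-26.7)] 0.12021280462208113 0.07235739620984317
post from plate [0.58300126 0.03308502] from top [0.58359004 0.03414272 0.106     ]
tip+x -0.0172 0.0058
tip-x -0.0202 0.0058
posttop 0.0 0.0017
bowback -0.0182 0.0168
bowend2 -0.0126 -0.0145
tcp -0.0339 0.0014
```

Request:
jog_arm(targets=[[0, 0, 0.008, 0], [0, 0, 0.018, 0], [0, 0, 0.028, 0], [0, 0, 0.036, 0], [0, 0, 0.038, 0]])

```text
time: 6.2
tool_pos: [0.5522, 0.0497, 0.1891]
tool_rot: [-0.001, 0.853, 0.523, -0.002]
contact_force: [-0.6, -0.4, -1.9]
gripper_width: 0.178
```

Request:
jog_arm(targets=[[0, 0.001, 0, 0], [0, 0.003, 0, 0], [0, 0.005, 0, 0], [0, 0.006, 0, 0], [0, 0.006, 0, 0]])

```text
time: 6.62
tool_pos: [0.5597, 0.0468, 0.193]
tool_rot: [0.0, 0.853, 0.522, 0.001]
contact_force: [0.1, -1.0, -0.7]
gripper_width: 0.183
```

Request:
jog_arm(targets=[[0, 0.0005, 0, 0], [0, 0.001, 0, 0], [0, 0.001, 0, 0], [0, 0.001, 0, 0]])

```text
time: 6.95
tool_pos: [0.56, 0.0465, 0.1924]
tool_rot: [0.0, 0.853, 0.523, 0.0]
contact_force: [0.2, 0.8, -0.9]
gripper_width: 0.177
```

```bash
python3 - <<'E'
from h import *
show();c=cams.get_calibration("wrist");a=cams.grab_frame("wrist")
import pickle;pickle.dump(c,open("w3.pkl","wb"))
p=proj("",[.570,.0412,.09],c)[0];print(p)
x,y=[int(v) for v in p];x=np.clip(x-60,0,380);y=np.clip(y-45,0,280);print(x,y)
cv2.imwrite("pics/w3c.png",cv2.resize(a[y:y+100,x:x+130,::-1],None,fx=6,fy=6,interpolation=3))
E
```

```text
t 6.95 p [0.56   0.0465 0.1924] f [ 0.2  0.8 -0.9] g 0.177 yax -27.0 z [ 0.  0. -1.]
[264.92675343 191.4048328 ]
204 146
```

View pics/w3c.png

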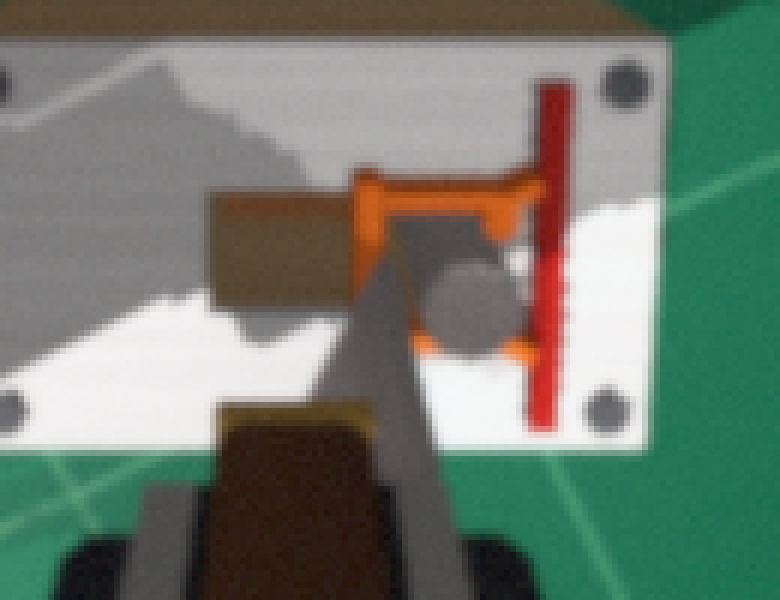

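Request:
jog_arm(targets=[[0, 0.001, 0, 0], [0, 0.002, 0, 0], [0, 0.002, 0, 0], [0, 0.002, 0, 0]])

```text
time: 7.33
tool_pos: [0.5618, 0.0456, 0.1923]
tool_rot: [-0.0, 0.853, 0.523, -0.0]
contact_force: [0.3, -0.1, -1.7]
gripper_width: 0.178
```

Request:
jog_arm(targets=[[0, 0.0005, 0, 0], [0, 0.001, 0, 0], [0, 0.001, 0, 0], [0, 0.001, 0, 0]])

```text
time: 7.67
tool_pos: [0.5627, 0.0451, 0.1923]
tool_rot: [0.0, 0.853, 0.523, -0.0]
contact_force: [-0.2, -0.9, -0.4]
gripper_width: 0.178
```

Request:
jog_arm(targets=[[0, 0.0005, 0, 0], [0, 0.0005, 0, 0], [0, 0.0005, 0, 0]])

```text
time: 7.92
tool_pos: [0.5631, 0.0449, 0.1923]
tool_rot: [-0.0, 0.853, 0.523, -0.0]
contact_force: [-0.2, 0.2, -0.7]
gripper_width: 0.175
```

Request:
jog_arm(targets=[[0, 0.0005, 0, 0], [0, 0.0005, 0, 0], [0, 0.0005, 0, 0]])

```text
time: 8.17
tool_pos: [0.5633, 0.0448, 0.1922]
tool_rot: [-0.0, 0.853, 0.523, -0.0]
contact_force: [-0.9, 0.2, 0.1]
gripper_width: 0.182
```

Request:
jog_arm(targets=[[0, 0.0005, 0, 0], [0, 0.0005, 0, 0], [0, 0.0005, 0, 0]])

```text
time: 8.42
tool_pos: [0.5635, 0.0447, 0.1922]
tool_rot: [-0.001, 0.853, 0.523, -0.0]
contact_force: [-3.0, 0.7, 0.5]
gripper_width: 0.179
```

Request:
jog_arm(targets=[[0, 0.0005, 0, 0], [0, 0.0005, 0, 0], [0, 0.0005, 0, 0]])

```text
time: 8.67
tool_pos: [0.5638, 0.0446, 0.1921]
tool_rot: [-0.001, 0.853, 0.523, -0.001]
contact_force: [-4.3, 2.2, 1.4]
gripper_width: 0.179
```

Request:
jog_arm(targets=[[0, -0.0004, 0.002, 0], [0, -0.0004, 0.005, 0], [0, -0.0004, 0.008, 0], [0, -0.0004, 0.01, 0], [0, -0.0004, 0.01, 0]])

```text
time: 9.08
tool_pos: [0.5635, 0.0446, 0.1814]
tool_rot: [-0.001, 0.853, 0.523, -0.001]
contact_force: [-3.5, 2.5, -2.5]
gripper_width: 0.182
```

Request:
jog_arm(targets=[[0, 0, 0.002, 0], [0, 0, 0.004, 0], [0, 0, 0.005, 0], [0, 0, 0.005, 0]])

```text
time: 9.42
tool_pos: [0.5635, 0.0447, 0.1769]
tool_rot: [-0.001, 0.853, 0.523, -0.001]
contact_force: [-5.3, 2.9, 0.4]
gripper_width: 0.181
```

Request:
jog_arm(targets=[[0, -0.0003, 0.002, 0], [0, -0.0003, 0.004, 0], [0, -0.0003, 0.006, 0], [0, -0.0003, 0.006, 0]])

```text
time: 9.75
tool_pos: [0.5635, 0.0448, 0.1711]
tool_rot: [-0.001, 0.853, 0.523, -0.0]
contact_force: [-5.5, 2.7, -0.4]
gripper_width: 0.18
```

Request:
jog_arm(targets=[[0, 0, 0.002, 0], [0, 0, 0.004, 0], [0, 0, 0.005, 0], [0, 0, 0.005, 0]])

```text
time: 10.08
tool_pos: [0.5636, 0.045, 0.1673]
tool_rot: [-0.001, 0.853, 0.523, -0.0]
contact_force: [-6.7, 4.1, 5.7]
gripper_width: 0.18
```

Request:
jog_arm(targets=[[0, -0.0003, 0.001, 0], [0, -0.0003, 0.002, 0], [0, -0.0003, 0.003, 0], [0, -0.0003, 0.004, 0], [0, -0.0003, 0.004, 0]])

```text
time: 10.5
tool_pos: [0.5637, 0.0452, 0.1643]
tool_rot: [-0.0, 0.853, 0.523, 0.0]
contact_force: [-7.3, 3.4, 8.1]
gripper_width: 0.181
```

Request:
jog_arm(targets=[[0, 0, 0.001, 0], [0, 0, 0.002, 0], [0, 0, 0.003, 0], [0, 0, 0.004, 0], [0, 0, 0.004, 0]])

```text
time: 10.92
tool_pos: [0.5638, 0.0454, 0.1609]
tool_rot: [-0.001, 0.853, 0.523, 0.001]
contact_force: [-9.3, 4.6, 9.8]
gripper_width: 0.177
```

Request:
jog_arm(targets=[[0, -0.0008, 0.001, 0], [0, -0.0008, 0.002, 0], [0, -0.0008, 0.003, 0], [0, -0.0008, 0.004, 0], [0, -0.0008, 0.004, 0]])

```text
time: 11.33
tool_pos: [0.5637, 0.0457, 0.1577]
tool_rot: [0.0, 0.853, 0.523, 0.001]
contact_force: [-9.2, 4.8, 12.8]
gripper_width: 0.177
```

Request:
jog_arm(targets=[[0, -0.0003, 0.001, 0], [0, -0.0003, 0.002, 0], [0, -0.0003, 0.003, 0], [0, -0.0003, 0.004, 0], [0, -0.0003, 0.004, 0]])

```text
time: 11.75
tool_pos: [0.5638, 0.0458, 0.1542]
tool_rot: [0.0, 0.853, 0.523, 0.002]
contact_force: [-9.5, 3.6, 13.4]
gripper_width: 0.181
```

Request:
jog_arm(targets=[[0, -0.0008, 0.001, 0], [0, -0.0012, 0.002, 0], [0, -0.0012, 0.003, 0], [0, -0.0012, 0.004, 0], [0, -0.0012, 0.004, 0]])

```text
time: 12.17
tool_pos: [0.5636, 0.0461, 0.1506]
tool_rot: [0.001, 0.853, 0.523, 0.002]
contact_force: [-6.2, 3.1, 13.3]
gripper_width: 0.179
```

Request:
jog_arm(targets=[[0, -0.0005, 0.001, 0], [0, -0.0005, 0.002, 0], [0, -0.0005, 0.003, 0], [0, -0.0005, 0.004, 0], [0, -0.0005, 0.004, 0]])

```text
time: 12.58
tool_pos: [0.5635, 0.0462, 0.1464]
tool_rot: [0.002, 0.853, 0.523, 0.003]
contact_force: [-5.5, 3.7, 11.5]
gripper_width: 0.181
```

Request:
jog_arm(targets=[[0, -0.0003, 0.001, 0], [0, -0.0003, 0.002, 0], [0, -0.0003, 0.003, 0], [0, -0.0003, 0.004, 0], [0, -0.0003, 0.005, 0]])

```text
time: 13.0
tool_pos: [0.5634, 0.0462, 0.1415]
tool_rot: [0.002, 0.853, 0.523, 0.003]
contact_force: [-5.2, 2.6, 11.3]
gripper_width: 0.182
```

Request:
jog_arm(targets=[[0, -0.0003, 0.001, 0], [0, -0.0003, 0.002, 0], [0, -0.0003, 0.003, 0], [0, -0.0003, 0.004, 0], [0, -0.0003, 0.005, 0]])

```text
time: 13.42
tool_pos: [0.5632, 0.046, 0.1355]
tool_rot: [0.002, 0.853, 0.523, 0.003]
contact_force: [-1.6, 1.9, 7.6]
gripper_width: 0.182
```

Request:
jog_arm(targets=[[0, 0, 0.001, 0], [0, 0, 0.002, 0], [0, 0, 0.003, 0], [0, 0, 0.004, 0], [0, 0, 0.005, 0]])

```text
time: 13.83
tool_pos: [0.5631, 0.0458, 0.13]
tool_rot: [0.002, 0.853, 0.523, 0.003]
contact_force: [-2.6, 1.8, 6.4]
gripper_width: 0.18
```

Request:
jog_arm(targets=[[0, 0, 0.001, 0], [0, 0, 0.002, 0], [0, 0, 0.003, 0], [0, 0, 0.004, 0], [0, 0, 0.004, 0]])

```text
time: 14.25
tool_pos: [0.5623, 0.0455, 0.1241]
tool_rot: [0.002, 0.853, 0.523, 0.002]
contact_force: [4.1, -1.4, 1.2]
gripper_width: 0.183
```

Request:
jog_arm(targets=[[0, 0, 0.001, 0], [0, 0, 0.002, 0], [0, 0, 0.003, 0], [0, 0, 0.004, 0], [0, 0, 0.004, 0]])

```text
time: 14.67
tool_pos: [0.5594, 0.0464, 0.1179]
tool_rot: [-0.001, 0.853, 0.523, -0.001]
contact_force: [-0.1, -0.8, -1.0]
gripper_width: 0.178
```

```bash
python3 - <<'E'
from h import *
show();c=cams.get_calibration("wrist");a=cams.grab_frame("wrist");b=cams.grab_frame("scene")
import pickle;pickle.dump(c,open("w4.pkl","wb"))
A=cv2.resize(a[120:270,180:330],(500,500),interpolation=3);B=cv2.resize(b[150:250,220:310],(300,333),interpolation=3)
B=cv2.copyMakeBorder(B,0,167,0,0,cv2.BORDER_CONSTANT)
cv2.imwrite("pics/w4.png",np.hstack([A,B])[:,:,::-1])
E
```

```text
t 14.67 p [0.5594 0.0464 0.1179] f [-0.1 -0.8 -1. ] g 0.178 yax -26.99 z [-0.003  0.    -1.   ]
```

View pics/w4.png

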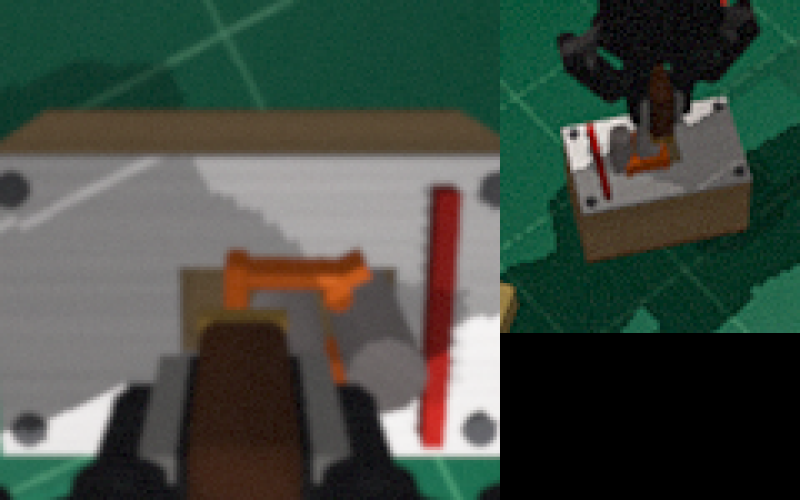

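Request:
jog_arm(targets=[[0, 0, -0.003, 0], [0, 0, -0.008, 0], [0, 0, -0.013, 0], [0, 0, -0.018, 0], [0, 0, -0.023, 0]])

```text
time: 15.18
tool_pos: [0.5608, 0.0462, 0.1433]
tool_rot: [0.0, 0.853, 0.523, 0.0]
contact_force: [0.4, -0.1, -0.9]
gripper_width: 0.182
```

Request:
jog_arm(targets=[[0, 0, -0.01, 0], [0, 0, -0.025, 0], [0, 0, -0.045, 0], [0, 0, -0.065, 0], [0, 0, -0.085, 0]])

```text
time: 15.6
tool_pos: [0.5605, 0.0462, 0.2291]
tool_rot: [0.0, 0.853, 0.523, 0.0]
contact_force: [0.3, -0.4, -0.2]
gripper_width: 0.179
```

Request:
jog_arm(targets=[[0, 0, -0.01, 0], [0, 0, -0.03, 0], [0, 0, -0.032, 0], [0, 0, -0.032, 0], [0, 0, -0.032, 0]])

```text
time: 16.02
tool_pos: [0.5602, 0.0462, 0.2585]
tool_rot: [-0.0, 0.853, 0.523, -0.0]
contact_force: [0.5, -0.7, -1.1]
gripper_width: 0.179
```

```bash
python3 - <<'E'
from h import *
show();print(shift([.4868,-.2606,.24]));c=cams.get_calibration("wrist");a=cams.grab_frame("wrist")
import pickle;pickle.dump(c,open("w5.pkl","wb"))
cv2.imwrite("pics/w5.png",cv2.resize(a[100:300,150:400,::-1],(750,600),interpolation=3))
E
```

```text
t 16.02 p [0.5602 0.0462 0.2585] f [ 0.5 -0.7 -1.1] g 0.179 yax -27.0 z [-0.001  0.    -1.   ]
[-0.3067  0.0739  0.0185]
```

View pics/w5.png

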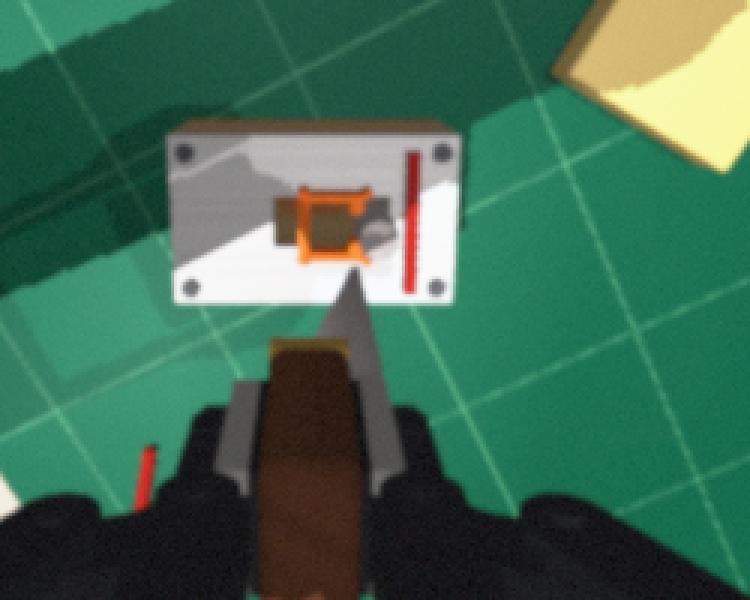

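Request:
jog_arm(targets=[[-0.02, 0.005, 0, 0], [-0.05, 0.012, 0, 0], [-0.085, 0.02, 0, 0], [-0.12, 0.029, 0, 0], [-0.155, 0.037, 0, 0]])

```text
time: 16.48
tool_pos: [0.5219, -0.1097, 0.2573]
tool_rot: [-0.001, 0.852, 0.523, -0.001]
contact_force: [1.4, -0.8, -1.5]
gripper_width: 0.18
```

Request:
jog_arm(targets=[[-0.035, 0.008, 0, 0], [-0.07, 0.017, 0, 0], [-0.105, 0.025, 0, 0], [-0.135, 0.033, 0, 0], [-0.152, 0.037, 0, 0]])

```text
time: 16.9
tool_pos: [0.4854, -0.2635, 0.2573]
tool_rot: [-0.001, 0.853, 0.521, -0.001]
contact_force: [-0.5, 0.1, -1.3]
gripper_width: 0.178
```

Request:
jog_arm(targets=[[0, 0, 0, -6], [0, 0, 0, -12], [0, 0, 0, -18], [0, 0, 0, -24], [0, 0, 0, -30]])

```text
time: 17.32
tool_pos: [0.4864, -0.2606, 0.2572]
tool_rot: [-0.002, 0.687, 0.727, -0.0]
contact_force: [0.8, 0.4, -1.4]
gripper_width: 0.183
```

Request:
jog_arm(targets=[[0, 0, 0, -6], [0, 0, 0, -12], [0, 0, 0, -18], [0, 0, 0, -24], [0, 0, 0, -27.6]])

```text
time: 17.73
tool_pos: [0.4864, -0.2605, 0.2572]
tool_rot: [-0.002, 0.493, 0.87, 0.0]
contact_force: [0.3, -0.2, -1.4]
gripper_width: 0.18
```

Request:
jog_arm(targets=[[0, 0, 0.01, 0], [0, 0, 0.0185, 0], [0, 0, 0.0185, 0], [0, 0, 0.0185, 0]])

```text
time: 18.07
tool_pos: [0.4863, -0.2603, 0.2385]
tool_rot: [-0.002, 0.496, 0.868, 0.0]
contact_force: [-0.2, 0.1, -0.5]
gripper_width: 0.18
```

```bash
python3 - <<'E'
from h import *
show();print(shift([.4868,-.2606,.102]));c=cams.get_calibration("wrist");a=cams.grab_frame("wrist")
import pickle;pickle.dump(c,open("w6.pkl","wb"))
cv2.imwrite("pics/w6.png",cv2.resize(a[120:240,190:340,::-1],(750,600),interpolation=3))
E
```

```text
t 18.07 p [ 0.4863 -0.2603  0.2385] f [-0.2  0.1 -0.5] g 0.18 yax 30.55 z [-0.003  0.002 -1.   ]
[-0.001   0.0005  0.1365]
```

View pics/w6.png

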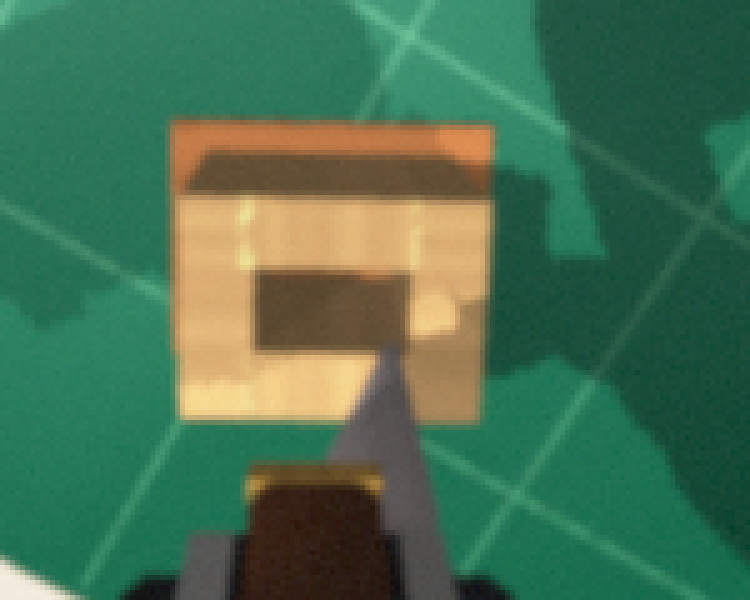

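Request:
jog_arm(targets=[[-0.0005, 0.0003, 0.015, 0], [-0.001, 0.0003, 0.035, 0], [-0.001, 0.0003, 0.05, 0], [-0.001, 0.0003, 0.06, 0], [-0.001, 0.0003, 0.07, 0]])

```text
time: 18.53
tool_pos: [0.4879, -0.2616, 0.1702]
tool_rot: [-0.0, 0.496, 0.869, 0.0]
contact_force: [0.4, -0.7, -1.3]
gripper_width: 0.177
```

Request:
jog_arm(targets=[[0, 0, 0.005, 0], [0, 0, 0.01, 0], [0, 0, 0.01, 0]])

```text
time: 18.78
tool_pos: [0.4877, -0.2615, 0.1602]
tool_rot: [-0.0, 0.495, 0.869, 0.0]
contact_force: [-0.4, -0.2, -1.3]
gripper_width: 0.176
```

Request:
jog_arm(targets=[[0.0005, -0.0003, 0.01, 0], [0.001, -0.0003, 0.022, 0], [0.001, -0.0003, 0.034, 0], [0.001, -0.0003, 0.044, 0], [0.001, -0.0003, 0.05, 0]])

```text
time: 19.2
tool_pos: [0.486, -0.2602, 0.1082]
tool_rot: [-0.002, 0.495, 0.869, 0.0]
contact_force: [0.6, -0.3, -0.5]
gripper_width: 0.182
```

Request:
jog_arm(targets=[[0, 0, 0.003, 0], [0, 0, 0.006, 0], [0, 0, 0.007, 0], [0, 0, 0.007, 0]])

```text
time: 19.53
tool_pos: [0.4872, -0.261, 0.1039]
tool_rot: [0.0, 0.495, 0.869, -0.0]
contact_force: [0.4, 0.4, -1.1]
gripper_width: 0.182
```

Request:
jog_arm(targets=[[0, 0, 0.001, 0], [0, 0, 0.002, 0], [0, 0, 0.002, 0], [0, 0, 0.002, 0]])

```text
time: 19.87
tool_pos: [0.4872, -0.261, 0.102]
tool_rot: [0.0, 0.495, 0.869, -0.0]
contact_force: [-0.4, -1.4, -1.8]
gripper_width: 0.178
```

Request:
jog_arm(targets=[[0, 0, 0.001, 0], [0, 0, 0.0015, 0], [0, 0, 0.0015, 0], [0, 0, 0.0015, 0]])

```text
time: 20.2
tool_pos: [0.4873, -0.2611, 0.102]
tool_rot: [0.0, 0.495, 0.869, -0.0]
contact_force: [-3.6, 3.3, 7.0]
gripper_width: 0.178
```

Request:
jog_arm(targets=[[0, 0, 0.001, 0], [0, 0, 0.0015, 0], [0, 0, 0.0015, 0], [0, 0, 0.0015, 0]])

```text
time: 20.53
tool_pos: [0.4873, -0.2611, 0.1019]
tool_rot: [-0.0, 0.495, 0.869, -0.0]
contact_force: [-6.8, 4.8, 14.8]
gripper_width: 0.186
```

Request:
jog_arm(targets=[[0, 0, -0.001, 0], [0, 0, -0.002, 0], [0, 0, -0.002, 0]])

```text
time: 20.78
tool_pos: [0.4875, -0.2611, 0.102]
tool_rot: [0.0, 0.495, 0.869, -0.0]
contact_force: [-2.6, 1.4, 6.1]
gripper_width: 0.18
```

Request:
jog_arm(targets=[[0, 0, 0, 0], [0, 0, 0, 0], [0, 0, 0, 0], [0, 0, 0, 0], [0, 0, 0, 0]], fingers=1)

```text
time: 21.2
tool_pos: [0.487, -0.2608, 0.1004]
tool_rot: [-0.0, 0.495, 0.869, 0.0]
contact_force: [0.3, -0.2, -0.9]
gripper_width: 0.878
```

Request:
jog_arm(targets=[[0, 0, -0.005, 0], [0, 0, -0.02, 0], [0, 0, -0.05, 0], [0, 0, -0.09, 0], [0, 0, -0.13, 0]])

```text
time: 21.62
tool_pos: [0.4863, -0.2603, 0.2313]
tool_rot: [-0.001, 0.495, 0.869, 0.0]
contact_force: [0.8, -0.6, 0.4]
gripper_width: 1.0
```

```bash
python3 - <<'E'
from h import *
import pickle;c=pickle.load(open("w5.pkl","rb"))
f=lambda u,v,z:at("",(150+u/3-.33,100+v/3-.33),z,c)[:2]
yaw=np.radians(-27);e=np.array([np.cos(yaw),np.sin(yaw)]);n=np.array([-e[1],e[0]])
P=np.array([f(u,v,.072) for u,v in[(167,135),(462,135),(453,302),(174,303)]]);post=P.mean(0)+.025*e;print(post)
for u,v in[(299,187),(300,263),(306,225),(371,190),(368,262)]:
    q=f(u,v,.086);print(q.round(4),((q-post)@e).round(4),((q-post)@n).round(4))
s,R=show()
b=.583*1
bow=np.array([f(305,187,.086),f(306,263,.086)]).mean(0);print("bow",bow,shift([*bow,.23]))
a=cams.grab_frame("wrist");t=cams.grab_frame("scene")
A=cv2.resize(a[120:240,190:340],(500,400),interpolation=3);B=cv2.resize(t[75:155,180:250],(300,343),interpolation=3)
B=cv2.copyMakeBorder(B,0,57,0,0,cv2.BORDER_CONSTANT);cv2.imwrite("pics/w7.png",np.hstack([A,B])[:,:,::-1])
E
```

```text
[0.5831031  0.03317033]
[0.5632 0.0625] -0.0311 0.0171
[0.5492 0.0343] -0.0308 -0.0144
[0.5586 0.0474] -0.0283 0.0016
[0.5883 0.0484] -0.0022 0.0159
[0.5743 0.022 ] -0.0028 -0.014
t 21.62 p [ 0.4863 -0.2603  0.2313] f [ 0.8 -0.6  0.4] g 1.0 yax 30.6 z [-0.002  0.002 -1.   ]
bow [0.55835265 0.04731741] [0.2281 0.2186 0.0016]
```

View pics/w7.png

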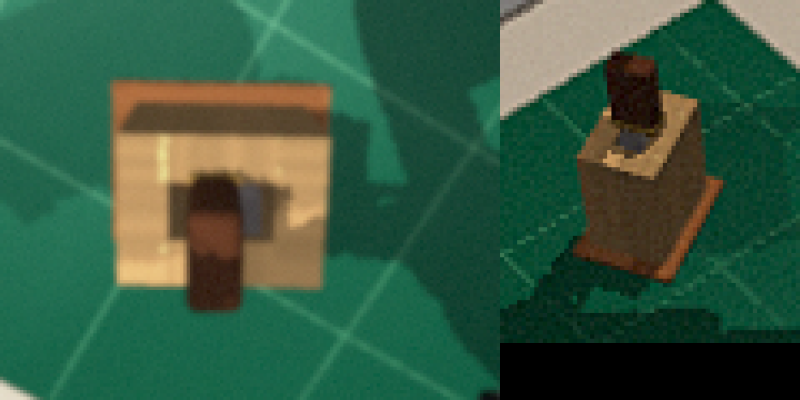

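Request:
jog_arm(targets=[[0.016, 0.015, 0, 0], [0.04, 0.038, 0, 0], [0.066, 0.063, 0, 0], [0.092, 0.088, 0, 0], [0.118, 0.113, 0, 0]], fingers=0.6)

```text
time: 22.13
tool_pos: [0.5243, -0.1004, 0.2308]
tool_rot: [0.0, 0.496, 0.868, 0.0]
contact_force: [1.0, -0.2, 0.3]
gripper_width: 0.601
```

Request:
jog_arm(targets=[[0.026, 0.025, 0, 0], [0.052, 0.05, 0, 0], [0.078, 0.075, 0, 0], [0.1, 0.095, 0, 0], [0.11, 0.1055, 0, 0]])

```text
time: 22.55
tool_pos: [0.5592, 0.0499, 0.2307]
tool_rot: [-0.0, 0.494, 0.869, 0.001]
contact_force: [0.0, -0.4, -0.9]
gripper_width: 0.596
```

Request:
jog_arm(targets=[[0, 0, 0, -6.5], [0, 0, 0, -13], [0, 0, 0, -19.5], [0, 0, 0, -26], [0, 0, 0, -32.4]])

```text
time: 22.97
tool_pos: [0.559, 0.0467, 0.2306]
tool_rot: [-0.0, 0.231, 0.973, -0.0]
contact_force: [-0.3, 0.7, 0.1]
gripper_width: 0.599
```

Request:
jog_arm(targets=[[0, 0, 0.02, 0], [0, 0, 0.05, 0], [0, 0, 0.08, 0], [0, 0, 0.1, 0], [0, 0, 0.11, 0]])

```text
time: 23.38
tool_pos: [0.5568, 0.0466, 0.1169]
tool_rot: [-0.003, 0.233, 0.972, -0.001]
contact_force: [0.1, 0.2, -0.4]
gripper_width: 0.597
```

Request:
jog_arm(targets=[[0, 0, 0, 0], [0, 0, 0, 0], [0, 0, 0, 0]])

```text
time: 23.63
tool_pos: [0.5604, 0.0465, 0.1228]
tool_rot: [0.002, 0.233, 0.972, 0.0]
contact_force: [0.8, 0.6, 0.3]
gripper_width: 0.599
```

```bash
python3 - <<'E'
from h import *
s,R=show();c=cams.get_calibration("wrist");a=cams.grab_frame("wrist")
hsv=cv2.cvtColor(a,cv2.COLOR_RGB2HSV);m=cv2.inRange(hsv,(7,170,110),(20,255,255))
m[:60]=0
k,l,st,ce=cv2.connectedComponentsWithStats(m)
for i in range(1,k):
    if st[i,4]>40:print(st[i],ce[i].round(1))
yaw=np.radians(-27);e=np.array([np.cos(yaw),np.sin(yaw)]);n=np.array([-e[1],e[0]]);post=np.array([.583,.0337])
i=1+np.argmax(st[1:,4]);ys,xs=np.where(l==i)
P=np.array([at("",(x,y),.086,c)[:2] for x,y in zip(xs,ys)])-post
q=np.c_[P@e,P@n];print(np.percentile(q,[1,99],axis=0).round(4))
b=q[q[:,0]<np.percentile(q[:,0],1)+.004];print("bow y",np.percentile(b[:,1],[2,98]).round(4))
d=s["tool_pos"][:2]-post;print("tcp jig",(d@e).round(4),(d@n).round(4))
cv2.imwrite("pics/w8.png",cv2.resize(a[60:300,96:416,::-1],(800,600),interpolation=3))
E
```

```text
t 23.63 p [0.5604 0.0465 0.1228] f [0.8 0.6 0.3] g 0.599 yax 63.0 z [ 0.003 -0.    -1.   ]
[231 204  41  43 884] [251.1 220.9]
[[-0.0359 -0.0141]
 [-0.0033  0.014 ]]
bow y [-0.0132  0.0128]
tcp jig -0.0259 0.0011
```

Request:
jog_arm(targets=[[0.001, 0, 0.006, 0], [0.0015, 0, 0.014, 0], [0.0015, 0, 0.022, 0], [0.0015, 0, 0.028, 0], [0.0015, 0, 0.03, 0]])

```text
time: 24.1
tool_pos: [0.5565, 0.0473, 0.0888]
tool_rot: [-0.001, 0.233, 0.972, -0.0]
contact_force: [-0.2, -0.8, 0.2]
gripper_width: 0.602
```

Request:
jog_arm(targets=[[0, 0, 0.004, 0], [0, 0, 0.008, 0], [0, 0, 0.011, 0], [0, 0, 0.012, 0], [0, 0, 0.012, 0]])

```text
time: 24.52
tool_pos: [0.5576, 0.0473, 0.0785]
tool_rot: [-0.0, 0.233, 0.972, -0.0]
contact_force: [-0.3, 0.7, -0.8]
gripper_width: 0.604
```

Request:
jog_arm(targets=[[0, 0, 0, 0], [0, 0, 0, 0]])

```text
time: 24.68
tool_pos: [0.558, 0.0472, 0.0791]
tool_rot: [0.0, 0.233, 0.972, 0.0]
contact_force: [0.3, -0.1, -0.6]
gripper_width: 0.598
```

Request:
jog_arm(targets=[[0, 0, 0.002, 0], [0, 0, 0.004, 0], [0, 0, 0.004, 0]])

```text
time: 24.93
tool_pos: [0.5574, 0.0473, 0.0743]
tool_rot: [-0.0, 0.233, 0.972, -0.0]
contact_force: [-0.7, -0.1, -0.2]
gripper_width: 0.599
```

Request:
jog_arm(targets=[[0, 0, 0, 0], [0, 0, 0, 0], [0, 0, 0, 0], [0, 0, 0, 0], [0, 0, 0, 0]], fingers=0)

```text
time: 25.35
tool_pos: [0.558, 0.0473, 0.0751]
tool_rot: [0.0, 0.233, 0.972, 0.0]
contact_force: [0.8, -0.3, 1.4]
gripper_width: 0.324
```

Request:
jog_arm(targets=[[0, 0, 0, 0], [0, 0, 0, 0]])

```text
time: 25.52
tool_pos: [0.558, 0.0472, 0.0751]
tool_rot: [0.0, 0.233, 0.972, 0.0]
contact_force: [-0.9, -0.5, 2.2]
gripper_width: 0.325
```

Request:
jog_arm(targets=[[0, 0, -0.004, 0], [0, 0, -0.012, 0], [0, 0, -0.025, 0], [0, 0, -0.045, 0], [0, 0, -0.065, 0]])

```text
time: 25.93
tool_pos: [0.5574, 0.0472, 0.1409]
tool_rot: [-0.0, 0.233, 0.972, -0.0]
contact_force: [0.0, 0.0, -0.5]
gripper_width: 0.325
```

Request:
jog_arm(targets=[[0, 0, -0.02, 0], [0, 0, -0.035, 0], [0, 0, -0.035, 0], [0, 0, -0.035, 0]])

```text
time: 26.27
tool_pos: [0.5586, 0.0472, 0.1767]
tool_rot: [0.002, 0.233, 0.972, 0.0]
contact_force: [-0.3, 0.4, -0.9]
gripper_width: 0.327
```

```bash
python3 - <<'E'
from h import *
s,R=show()
for nm in("top","scene"):
    a=cv2.imread(f"pics/{nm}.png");m=cv2.inRange(cv2.cvtColor(a,cv2.COLOR_BGR2HSV),(105,150,60),(125,255,255))
    k,l,st,ce=cv2.connectedComponentsWithStats(m);i=1+np.argmax(st[1:,4])
    r=cv2.minAreaRect(np.argwhere(l==i)[:,::-1].astype(np.float32));pts=cv2.approxPolyDP(cv2.convexHull(np.argwhere(l==i)[:,::-1].astype(np.int32)),5,True)[:,0]
    P=np.array([at(nm,p,.024)[:2] for p in pts]);print(nm,P.round(3).tolist(),P.mean(0).round(4))
print("shift",shift([.505,.275,.175]))
c=cams.get_calibration("wrist");a=cams.grab_frame("wrist");m=cv2.inRange(cv2.cvtColor(a,cv2.COLOR_RGB2HSV),(7,170,110),(20,255,255));m[:60]=0
k,l,st,ce=cv2.connectedComponentsWithStats(m);i=1+np.argmax(st[1:,4]);print(st[i],ce[i])
print("pix of expected held clip",proj("",s["tool_pos"]+[.0129,-.0066,.011],c))
cv2.imwrite("pics/w9.png",a[:,:,::-1])
E
```

```text
t 26.27 p [0.5586 0.0472 0.1767] f [-0.3  0.4 -0.9] g 0.327 yax 63.0 z [ 0.003 -0.    -1.   ]
top [[0.548, 0.195], [0.442, 0.235], [0.488, 0.355], [0.594, 0.31]] [0.5181 0.2736]
scene [[0.484, 0.354], [0.592, 0.311], [0.546, 0.194], [0.436, 0.236]] [0.5147 0.2737]
shift [0.1512 0.1787 0.0015]
[ 225  235   55   58 1619] [252.6306362 258.9715874]
pix of expected held clip [[252.89422217 272.1069851 ]]
```

Request:
jog_arm(targets=[[0.01, 0.012, 0, 0], [0.026, 0.031, 0, 0], [0.045, 0.053, 0, 0], [0.065, 0.077, 0, 0], [0.085, 0.1, 0, 0]])

```text
time: 26.73
tool_pos: [0.5259, 0.1758, 0.1728]
tool_rot: [-0.002, 0.234, 0.972, -0.001]
contact_force: [1.1, 0.2, 0.7]
gripper_width: 0.325
```

Request:
jog_arm(targets=[[0.02, 0.024, 0, 0], [0.04, 0.047, 0, 0], [0.056, 0.066, 0, 0], [0.066, 0.078, 0, 0], [0.07, 0.0825, 0, 0]])

```text
time: 27.15
tool_pos: [0.5007, 0.2819, 0.1728]
tool_rot: [-0.002, 0.232, 0.973, -0.001]
contact_force: [0.1, -1.0, -1.0]
gripper_width: 0.327
```

Request:
jog_arm(targets=[[0, 0, 0.02, 0], [0, 0, 0.05, 0], [0, 0, 0.08, 0], [0, 0, 0.105, 0], [0, 0, 0.12, 0]])

```text
time: 27.57
tool_pos: [0.4997, 0.2783, 0.0499]
tool_rot: [-0.003, 0.234, 0.972, -0.002]
contact_force: [-0.9, -0.3, -0.6]
gripper_width: 0.321
```

Request:
jog_arm(targets=[[0, 0, 0.005, 0], [0, 0, 0.015, 0], [0, 0, 0.022, 0], [0, 0, 0.028, 0], [0, 0, 0.031, 0]])

```text
time: 27.98
tool_pos: [0.5027, 0.2802, 0.0236]
tool_rot: [0.0, 0.233, 0.972, 0.0]
contact_force: [-0.8, -0.5, -1.2]
gripper_width: 0.325
```

Request:
jog_arm(targets=[[0, 0, 0.001, 0], [0, 0, 0.002, 0], [0, 0, 0.002, 0]])

```text
time: 28.23
tool_pos: [0.5029, 0.2804, 0.0223]
tool_rot: [0.0, 0.233, 0.972, 0.0]
contact_force: [-0.8, -0.5, -0.7]
gripper_width: 0.325
```

Request:
jog_arm(targets=[[0, 0, 0.003, 0], [0, 0, 0.007, 0], [0, 0, 0.01, 0], [0, 0, 0.012, 0], [0, 0, 0.012, 0]])

```text
time: 28.65
tool_pos: [0.5019, 0.28, 0.009]
tool_rot: [-0.001, 0.233, 0.972, -0.0]
contact_force: [-0.5, 0.3, -0.9]
gripper_width: 0.328
```

Request:
jog_arm(targets=[[0, 0, 0.001, 0], [0, 0, 0.0015, 0], [0, 0, 0.0015, 0]])

```text
time: 28.9
tool_pos: [0.5025, 0.2802, 0.0082]
tool_rot: [-0.0, 0.233, 0.972, -0.0]
contact_force: [-0.5, -0.1, -1.0]
gripper_width: 0.324
```

Request:
jog_arm(targets=[[0, 0, 0.0007, 0], [0, 0, 0.0007, 0], [0, 0, 0.0007, 0]])

```text
time: 29.15
tool_pos: [0.5025, 0.2802, 0.0077]
tool_rot: [0.0, 0.233, 0.972, 0.0]
contact_force: [0.6, -0.4, -1.8]
gripper_width: 0.326
```

Request:
jog_arm(targets=[[0, 0, 0, 0], [0, 0, 0, 0], [0, 0, 0, 0], [0, 0, 0, 0], [0, 0, 0, 0]], fingers=0.6)

```text
time: 29.57
tool_pos: [0.5025, 0.2802, 0.0077]
tool_rot: [0.0, 0.233, 0.972, 0.0]
contact_force: [-0.5, 0.4, 1.8]
gripper_width: 0.6
```

Request:
jog_arm(targets=[[0, 0, -0.005, 0], [0, 0, -0.02, 0], [0, 0, -0.05, 0], [0, 0, -0.09, 0], [0, 0, -0.13, 0]])

```text
time: 29.98
tool_pos: [0.5014, 0.2798, 0.1382]
tool_rot: [-0.001, 0.233, 0.972, -0.001]
contact_force: [0.8, -0.2, -0.6]
gripper_width: 0.601
```

Request:
jog_arm(targets=[[0, -0.02, -0.03, 0], [0, -0.05, -0.06, 0], [0, -0.05, -0.08, 0], [0, -0.05, -0.08, 0], [0, -0.05, -0.08, 0]])

```text
time: 30.4
tool_pos: [0.4806, 0.2358, 0.2197]
tool_rot: [0.002, 0.234, 0.972, 0.001]
contact_force: [1.3, 0.0, -0.6]
gripper_width: 0.599
```

```bash
python3 - <<'E'
from h import *
show();w=cams.grab_frame("wrist");b=cams.grab_frame("scene")
cv2.imwrite("pics/fin.png",np.hstack([cv2.resize(w,(384,288)),cv2.resize(b,(416,312),interpolation=3)[:288]])[:,:,::-1])
big=cv2.resize(b[60:320,110:460],None,fx=1.14,fy=1.14,interpolation=3)
W=cv2.resize(w,(400,300))
o=np.zeros((600,800,3),np.uint8);o[:296,:399]=big;o[300:,:400]=W
o[:300,400:]=cv2.resize(b[225:300,305:405],(400,300),interpolation=3);o[300:,400:]=cv2.resize(b[80:155,170:270],(400,300),interpolation=3)
cv2.imwrite("pics/fin.png",o[:,:,::-1])
E
```

```text
t 30.4 p [0.4806 0.2358 0.2197] f [ 1.3  0.  -0.6] g 0.599 yax 62.98 z [ 0.004  0.001 -1.   ]
```

View pics/fin.png

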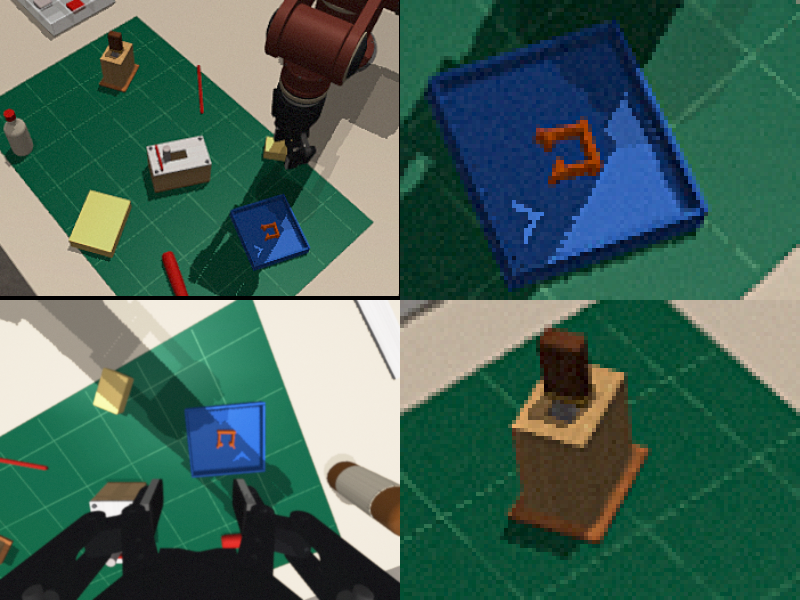

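The final picture shows the clip flat in the middle of the blue tray, the wedge upright and home in its block, and the gripper clear of everything.

```bash
python3 -c "
from plant import manip
print(manip.job_done())"
```

```text
the job is handed in; nothing more can be done
None
```

The job is finished and handed in at about 30 s of the 72 s allowed. The clip is off the post and in the tray, and the wedge is back in its block.

- **Freeing the clip:** I touched the blade's flat side to the post above the clip, then slid it down in small steps. The force readings at the end of each step peaked at about 13 N vertical and 10 N sideways. They dropped to zero at about 64 mm below the clip's top, and the picture then showed the clip free on the plate.
- **Wedge:** It went back to the same height it was picked from (tool at 102 mm). It did not move when pressed with about 15 N, so it is fully home.
- **Clip:** I pinched it by the ends of the bow and set it down gently in the tray.

The final picture shows the clip flat mid-tray, the wedge upright in its block and the gripper clear. The pencil, glue bottle, slab, offcut, screwdriver and beer bottle look undisturbed where visible; I compared these by eye, not by measurement.

One disagreement: the angle of the wedge's block read about 27° from the top camera and about 30° from the wrist camera. I used 30°, and the wedge went in without resistance.

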